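# Set the row of primed eggs into their egg cups

### The arm

A 6-joint arm with a two-finger parallel gripper is mounted at the origin on the work surface. World frame = base frame: x ahead of the robot, y to its left, z up, the work surface at z = 0. Lengths are in m, angles in rad, forces in N, time in s.
With the tool pointing down it reaches from about 0.325 to 0.875 m from the base axis. Payload 4.4 kg.
Tool frame: the origin (TCP) lies between the finger pads; the fingertips stand 8 mm ahead of it and the grasp point (between the pads) lies 11 mm behind it; z points along the fingers, y is the line along which they close (so a half turn about z gives the same grasp; the last joint's range is limited). The gripper opens to 85 mm and grips with 20 to 120 N. Pads are 22 mm wide; open, the fingers measure 114 mm over their backs; the gripper's body (76 mm by 85 mm) begins 54 mm behind the grasp point. The pads swing forward as they close: fully open they stand 13 mm farther back than shut.
Start: joints at [1.157, 0.207, 1.542, -0, 1.393, -0.15], TCP at [0.15, 0.555, 0.239] pointing down, gripper open.
Joint ranges: [-2.73, 2.73], [-0.86, 2.22], [0.23, 2.46], [-1.11, 4.25], [0.08, 2.63], [-2.82, 2.82]. Speed limits (rad/s): [2.79, 2.79, 3.14, 3.14, 3.14, 3.14].

### API

Orientations are given as a unit quaternion [w, x, y, z].
In Python, from station import telemetry, vision, order gives the robot as it stands.
- The arm moves only by the shell command python3 -m handwheel 'ROWS' [FORCE]. ROWS is a JSON object whose one key "commands" holds a list of rows, each an object with "delta_rot": the turn, a rotation vector about the tool's x, y, z in units of 6 degrees (1.0 is 6 degrees), a list of three; "translation": the shift along the tool's x, y, z in mm, a list of three; "fingers": the opening, from -1 (shut) to 1 (fully open). In form: {"commands": [{"delta_rot": [ax, ay, az], "translation": [dx, dy, dz], "fingers": fingers}, ...]}. A call has 1 to 8 rows; each row is the pose to reach, as a shift and turn from the pose commanded when the call began, along the tool's axes at that moment; what a row does not reach only later rows make up. A row lasts 1/8 s, in which the tool goes at most 62.5 mm and 10.7 degrees, less where a joint would pass 70% of its speed; a pose out of reach is approached as far as the arm can. A call with a gripper value outside its range is refused whole. The fingers move at their own pace and stop on an object; FORCE is the grip in N (left out, the last holds). Time passes only in rows, so rows that repeat a pose let the fingers close. It gives the time, the measured TCP pose, the force, the opening and the grip force at its end, in the units of the state.
- telemetry.get_obs(): the state, without advancing time (a new reading comes with each control period).
- vision.grab_frame(name): name is "side" or "top" or "wrist"; returns a dict with "frame" (480x640x3 uint8, red, green, blue), "K" (3x3 intrinsics, pixels), "T" (4x4, takes a point from camera to world coordinates). Camera axes: x right, y up, looking along -z (the intrinsics and any distortion apply to the point x, -y, -z); pixel columns grow to the right and rows downward; lengths in m; the calibration is good to about 2 mm. A picture is of the moment at which its call begins. There is no depth.
- order.close_job(): hands the job in; it is judged then, once.
Trained networks look in the newest picture that a camera, given by its name, has taken for a name from the list of things; names that differ only in an ending like _2 or _b are one class to them, and where a whole thing is asked for, a point or a joint stands for the part that bears it (a point fixed in the world has none). Each returns a list of dicts, best first, with "confidence" (0 to 1); they miss things now and then, are a little off and sometimes report something else, mostly with a low value. They report only what shows in the picture. A call takes as long as a camera call. They do not tell look-alikes from the thing itself.
- vision.trace(camera, name): "region" (480x640 bool, what is visible of it) and "location" ([row, column] in pixels, amid what is visible of it).
- vision.mark_of(camera, name): "location" ([row, column] in pixels: a listed point, or the origin of a listed thing).
The state is a dict: "time": time; "qpos": joint angles; "qvel": joint speeds; "effort": joint torques, N m; "tcp_pos": TCP position; "orientation": TCP orientation; "wrist_force": force on the tool from outside, world axes, zero at the start; "torque": the same for the moment, N m; "opening": opening from 0.0 (shut) to 1.0 (fully open); "gripper_force": force on a finger pad.
Only numpy, scipy, OpenCV 4.12 (cv2) and the standard library are available. Lean on these libraries where they do the work, as an engineer would, in place of code of your own. Each camera call takes 0.05 s, during which the arm holds its last target. There are 200 camera calls.

### The job

The four white-primed wooden eggs have dried on the plywood drying board. Move the whole row to the dark display rack: set each egg gently, pointed end up, into the egg cup turned for its size - the smallest egg in the smallest cup, and so on up to the largest. Don't drop an egg, and leave the cups standing where they are.

Things in the scene. Friction and masses are not known exactly. Their poses are not given: they have to be found in the camera images.
- egg_pigeon: The smallest of four white turned wooden eggs (pigeon size): 31 mm across at the widest, 41 mm tall, about 16 g, loose. Origin: on its axis at the widest girth, 15.5 mm above the blunt end; z to the pointed end. Below the girth a half ball of radius 15.5 mm. Starts blunt end down in any one of the drying board's holes, origin 11 mm above the board's top.
- egg_bantam: The second smallest of four white turned wooden eggs (bantam size): 40 mm across at the widest, 53 mm tall, about 32 g, loose. Origin: on its axis at the widest girth, 20 mm above the blunt end; z to the pointed end. Below the girth a half ball of radius 20 mm. Starts blunt end down in any one of the drying board's holes, origin 17 mm above the board's top.
- egg_duck: The second largest of four white turned wooden eggs (duck size): 49 mm across at the widest, 65 mm tall, about 58 g, loose. Origin: on its axis at the widest girth, 24.5 mm above the blunt end; z to the pointed end. Below the girth a half ball of radius 24.5 mm. Starts blunt end down in any one of the drying board's holes, origin 22 mm above the board's top.
- egg_goose: The largest of four white turned wooden eggs (goose size): 59 mm across at the widest, 77.5 mm tall, about 102 g, loose. Origin: on its axis at the widest girth, 29.5 mm above the blunt end; z to the pointed end. Below the girth a half ball of radius 29.5 mm. Starts blunt end down in any one of the drying board's holes, origin 28 mm above the board's top.
- cup_pigeon: The smallest of four pale wooden egg cups, for the smallest egg: 42 mm tall, mouth 23 mm inside, 30 mm outside, foot 40 mm across; loose, in any one of the display rack's recesses. Origin: centre of the foot's underside; z up. Its egg rests on the rim, blunt end in the hollow, egg origin 52 mm above cup origin (10 mm above the rim); self-centring.
- cup_bantam: The second smallest of four pale wooden egg cups, for the second smallest egg: 46 mm tall, mouth 30 mm inside, 37 mm outside, foot 40 mm across; loose, in any one of the display rack's recesses. Origin: centre of the foot's underside; z up. Its egg rests on the rim, blunt end in the hollow, egg origin 59 mm above cup origin (13 mm above the rim); self-centring.
- cup_duck: The second largest of four pale wooden egg cups, for the second largest egg: 50 mm tall, mouth 37 mm inside, 44 mm outside, foot 40 mm across; loose, in any one of the display rack's recesses. Origin: centre of the foot's underside; z up. Its egg rests on the rim, blunt end in the hollow, egg origin 66 mm above cup origin (16 mm above the rim); self-centring.
- cup_goose: The largest of four pale wooden egg cups, for the largest egg: 55 mm tall, mouth 44 mm inside, 51 mm outside, foot 40 mm across; loose, in any one of the display rack's recesses. Origin: centre of the foot's underside; z up. Its egg rests on the rim, blunt end in the hollow, egg origin 75 mm above cup origin (20 mm above the rim); self-centring.
- drying_board: Plywood drying board on two battens, 80 mm (its x) by 345 mm (its y), top 35 mm above the bench, fixed. Four 21 mm through holes in a row along its y, 82 mm apart, hold the eggs. Origin: centre of its underside, on the bench. Nearer to the robot or farther than the display rack.
- display_rack: Dark wooden display rack, a board 80 mm (its x) by 345 mm (its y), top 30 mm above the bench, fixed. Four recesses 44 mm across, 5 mm deep, in a row along its y, 82 mm apart, hold the cups' feet (25 mm above the bench). Origin: centre of its underside, on the bench. Two gouges up to 27 mm high lie between it and the drying board.
Things that resemble listed ones, but are neither listed nor needed, are in the scene too. Leave any turquoise or yellow look-alike of the egg_goose alone.

How it is judged:
By the outcome, as a careful person would: the job done as asked, in the order asked, and still so for the second after the job is handed in, with the robot touching nothing.
It also fails if it takes over 102 s, if anything falls off the work surface, if the arm or the gripper's body presses on something with over 40 N, if the wrist force passes 120 N, or if a joint passes its speed limit or range.

## Working session

There is one attempt and no reset: what is moved stays moved. The work goes in short steps, Python scripts to look and compute and a shell command to move; the robot and the scene stay as the last step left them, time stands still between calls to the robot, and variables do not carry over. Pictures are saved under pics/ and viewed, at most 14 in all, crops included, and the job is handed in when it is done.

```bash
mkdir -p pics; ls
python3 - <<'E'
from station import telemetry, vision, order
import cv2, json
o=telemetry.get_obs(); print({k:(v if not hasattr(v,'tolist') else v.tolist()) for k,v in o.items()})
for n in ("top","side"):
    f=vision.grab_frame(n); cv2.imwrite(f"pics/{n}0.png",f["frame"][:,:,::-1]); print(n,f["K"].tolist(),f["T"].round(4).tolist(), [k for k in f])
    for t in ["egg_pigeon","egg_bantam","egg_duck","egg_goose","cup_pigeon","cup_bantam","cup_duck","cup_goose","drying_board","display_rack"]:
        print(t,[(round(d["confidence"],2),[round(float(x),1) for x in d["location"]]) for d in vision.mark_of(n,t)][:4])
E
```

```text
pics
{'time': 0.0, 'qpos': [1.1565183104219476, 0.2074000012855952, 1.542965379034028, 3.159499316087802e-06, 1.3935260547481167, -0.15049013009655104], 'qvel': [-0.00047152856677562375, 0.0001740832320172984, 0.0002828602939813564, -0.0015789445970805973, -0.0005217060316118816, -9.021216427561191e-05], 'effort': [-0.0008714072646398563, -38.3020555973053, -29.159733653068542, -0.00031727735404274426, 0.010430854163132608, -1.0773492817861552e-05], 'tcp_pos': [0.14962449055922078, 0.5544152609031076, 0.23813169644253895], 'orientation': [-0.00032176625917657026, 0.13151206190158654, 0.991313904105802, -0.0011034343571443323], 'wrist_force': [-0.1880672747070098, 0.3763258986024896, 0.423920628450711], 'torque': [0.01679631699425421, 0.03169036246608331, -0.07657116305432286], 'gripper_force': 0.0, 'opening': 1.0005302463250711}
top [[580.0524574102598, 0.0, 316.5181712192994], [0.0, 580.0524574102598, 238.26982133589962], [0.0, 0.0, 1.0]] [[0.1213, 0.9714, -0.2042, 0.3698], [-0.9926, 0.119, -0.0238, -0.0754], [0.0011, 0.2056, 0.9786, 1.0788], [0.0, 0.0, 0.0, 1.0]] ['frame', 'K', 'T'
[... 447 characters left out ...]
349608946, 0.0, 317.7772812857076], [0.0, 620.2717349608946, 242.6959811494158], [0.0, 0.0, 1.0]] [[-0.9174, 0.2203, -0.3314, 0.2529], [-0.3979, -0.5098, 0.7627, 0.6787], [-0.0009, 0.8316, 0.5554, 0.5909], [0.0, 0.0, 0.0, 1.0]] ['frame', 'K', 'T']
egg_pigeon [(0.87, [265.3, 239.9])]
egg_bantam [(0.91, [292.0, 212.0])]
egg_duck [(0.61, [231.3, 264.0]), (0.29, [270.8, 389.6])]
egg_goose [(0.94, [205.2, 282.7]), (0.81, [184.9, 381.3]), (0.59, [187.2, 305.0])]
cup_pigeon [(0.87, [332.1, 358.1])]
cup_bantam [(0.77, [269.5, 387.6])]
cup_duck [(0.62, [241.7, 405.4])]
cup_goose [(0.78, [297.1, 373.9])]
drying_board [(0.95, [272.9, 254.7]), (0.6, [264.8, 236.5])]
display_rack [(0.97, [294.0, 381.4])]
```

View pics/top0.png

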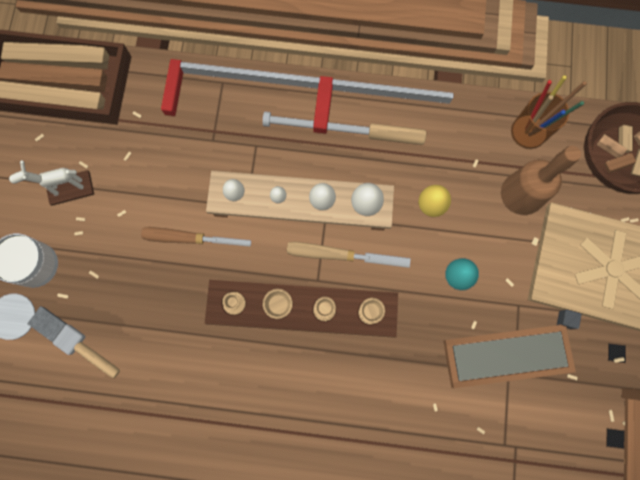

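View pics/side0.png

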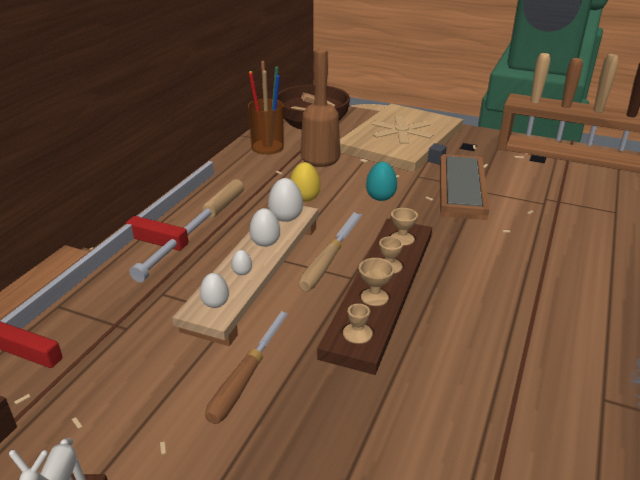

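The top view shows the white eggs left to right as bantam, pigeon, duck and goose (row ~196, cols 233, 278, 322, 367). The cups left to right are pigeon, goose, bantam and duck (row ~307, cols 234, 277, 324, 372). The yellow and turquoise eggs stand off to the right. Next I'll fit both rows.

```bash
cat > h.py <<'E'
import numpy as np
from scipy.spatial.transform import Rotation as R
from scipy.optimize import least_squares
from station import telemetry, vision
def proj(f,p):
    c=np.linalg.inv(f["T"])@np.append(p,1); q=f["K"]@[c[0],-c[1],-c[2]]; return q[:2]/q[2]
def at_z(f,rc,z):
    d=np.linalg.inv(f["K"])@[rc[1],rc[0],1]; d=f["T"][:3,:3]@[d[0],-d[1],-d[2]]; o=f["T"][:3,3]
    return (o+d*(z-o[2])/d[2])[:2]
def Rt(): 
    o=telemetry.get_obs(); q=np.array(o["orientation"]); return R.from_quat(q[[1,2,3,0]]).as_matrix(), np.array(o["tcp_pos"])
EZ=dict(egg_pigeon=.046,egg_bantam=.052,egg_duck=.057,egg_goose=.063)
E
python3 - <<'E'
from h import *
fr={n:vision.grab_frame(n) for n in("top","side")}
slots={"egg_bantam":0,"egg_pigeon":1,"egg_duck":2,"egg_goose":3}
cs={"cup_pigeon":0,"cup_goose":1,"cup_bantam":2,"cup_duck":3}
near={}
for S in (slots,cs):
    obs=[]
    for n,f in fr.items():
        for t,i in S.items():
            z=EZ.get(t,.025)
            for d in vision.mark_of(n,t):
                if d["confidence"]>.4:
                    p=at_z(f,d["location"],z); obs.append((n,t,i,p,d["confidence"]))
    for o in obs: print(o[0],o[1],o[2],(o[3]*1000).round(1),round(o[4],2))
    P=np.array([o[3] for o in obs]); I=np.array([o[2] for o in obs])
    fun=lambda v:(v[:2]+np.outer((1.5-I)*.082,[-np.sin(v[2]),np.cos(v[2])])-P).ravel()*1000
    s=least_squares(fun,[np.median(P[:,0]),np.median(P[:,1]),0],loss="soft_l1")
    print("row",s.x, np.abs(s.fun).round(1))
    for t,i in S.items(): print(t,((s.x[:2]+(1.5-i)*.082*np.array([-np.sin(s.x[2]),np.cos(s.x[2])]))*1000).round(1))
print(*[a.round(4).tolist() for a in Rt()])
w=vision.grab_frame("wrist"); import cv2; cv2.imwrite("pics/w0.png",w["frame"][:,:,::-1])
r,t=Rt(); print("camT rel tool",(r.T@w["T"][:3,:3]).round(3).tolist(),(r.T@(w["T"][:3,3]-t)).round(4),w["K"].round(1).tolist())
E
```

```text
top egg_bantam 0 [661.  112.3] 0.78
top egg_pigeon 1 [656.7  31.1] 0.48
top egg_duck 2 [663.2 -51.2] 0.82
top egg_goose 3 [ 664.4 -128.9] 0.97
top egg_goose 3 [ 675.3 -253.6] 0.96
top egg_goose 3 [ 546.6 -307.7] 0.78
top egg_goose 3 [660.2 -51.5] 0.66
side egg_bantam 0 [658.7 114.1] 0.68
side egg_pigeon 1 [660.   27.8] 0.76
side egg_duck 2 [666.5 -53.6] 0.89
side egg_goose 3 [ 661.8 -202.8] 0.96
side egg_goose 3 [ 538.  -257.5] 0.88
side egg_goose 3 [ 665.7 -133.5] 0.7
row [ 0.66098669 -0.01133463  0.01338352] [  1.7   0.7   3.7   1.4   1.7   1.1   1.7   5.4  12.7 119.3 116.  173.4
   2.4  82.8   0.7   2.4   0.5   1.9   5.    1.3   0.8  68.5 124.6 123.1
   3.1   0.9]
egg_bantam [659.3 111.7]
egg_pigeon [660.4  29.7]
egg_duck [661.5 -52.3]
egg_goose [ 662.6 -134.3]
top cup_pigeon 0 [459.7  86. ] 0.93
top cup_pigeon 0 [455.    6.4] 0.65
top cup_goose 1 [453.1   1.4] 0.89
top cup_bantam 2 [458.2 -86.6] 0.82
top cup_duck 3 [ 461.6 -162.8] 0.81
side cup_goose 1 [4.576e+02 2.000e-01] 0.59
side cup_bantam 2 [454.1 -73.8] 0.77
side cup_duck 3 [ 460.2 -162.6] 0.73
row [ 0.45770605 -0.03992848  0.01934828] [ 4.4  3.   0.3 76.6  3.8  0.3  0.3  5.7  1.5  0.1  0.7  0.9  4.4  7.1
  0.1  0.3]
cup_pigeon [455.3  83. ]
cup_goose [456.9   1.1]
cup_bantam [458.5 -80.9]
cup_duck [ 460.1 -162.9]
[[-0.9654, 0.2607, -0.0], [0.2607, 0.9654, -0.0], [0.0, -0.0, -1.0]] [0.15, 0.5551, 0.2393]
camT rel tool [[-0.0, 0.955, 0.295], [1.0, 0.0, -0.0], [-0.0, 0.295, -0.955]] [ 7.42e-02  1.00e-04 -1.35e-01] [[398.2, 0.0, 324.1], [0.0, 398.2, 231.1], [0.0, 0.0, 1.0]]
```

```bash
python3 -m handwheel '{"commands":[{"delta_rot":[0,0,0],"translation":[-20,-16,-10],"fingers":1},{"delta_rot":[0,0,0],"translation":[-55,-45,-20],"fingers":1},{"delta_rot":[0,0,0],"translation":[-95,-78,-30],"fingers":1},{"delta_rot":[0,0,0],"translation":[-135,-111,-40],"fingers":1},{"delta_rot":[0,0,0],"translation":[-175,-144,-50],"fingers":1},{"delta_rot":[0,0,0],"translation":[-215,-177,-60],"fingers":1},{"delta_rot":[0,0,0],"translation":[-250,-206,-60],"fingers":1},{"delta_rot":[0,0,0],"translation":[-273,-224,-60],"fingers":1}]}'
python3 -m handwheel '{"commands":[{"delta_rot":[0,0,1.5],"translation":[-30,-25,0],"fingers":1},{"delta_rot":[0,0,3.2],"translation":[-70,-57,0],"fingers":1},{"delta_rot":[0,0,4.9],"translation":[-110,-90,0],"fingers":1},{"delta_rot":[0,0,6.6],"translation":[-150,-123,0],"fingers":1},{"delta_rot":[0,0,8.3],"translation":[-190,-156,0],"fingers":1},{"delta_rot":[0,0,10],"translation":[-230,-189,0],"fingers":1},{"delta_rot":[0,0,11.5],"translation":[-260,-213,0],"fingers":1},{"delta_rot":[0,0,12.3],"translation":[-273,-224,0],"fingers":1}]}'
cat > look.py <<'E'
from h import *; import sys,cv2
def look(cam,names,z):
    f=vision.grab_frame(cam)
    for t in names:
        zz=z.get(t,.025)
        print(t,[((at_z(f,d["location"],zz)*1000).round(1).tolist(),round(d["confidence"],2),np.round(d["location"]).tolist()) for d in vision.mark_of(cam,t) if d["confidence"]>.35])
    return f
E
python3 - <<'E'
from look import *
for k in range(2): f=look("wrist",list(EZ)+["cup_pigeon","cup_bantam","cup_duck","cup_goose","drying_board","display_rack"],EZ|{"drying_board":0,"display_rack":0})
cv2.imwrite("pics/w1.png",f["frame"][:,:,::-1]); print(Rt(),telemetry.get_obs()["qpos"])
E
```

```text
time: 3.05
tcp_pos: [0.3562, 0.266, 0.2997]
orientation: [0.001, 0.132, 0.991, 0.0]
wrist_force: [-0.4, 0.9, 0.6]
opening: 1.006
gripper_force: 0.0
time: 4.05
tcp_pos: [0.5612, -0.0219, 0.299]
orientation: [0.0, 0.702, 0.712, -0.0]
wrist_force: [-0.7, -0.5, 0.2]
opening: 1.002
gripper_force: 0.0
egg_pigeon [([659.9, 28.6], 0.95, [137.0, 427.0])]
egg_bantam [([657.0, 112.1], 0.91, [39.0, 434.0])]
egg_duck [([662.0, -51.8], 0.7, [221.0, 425.0]), ([466.9, 81.6], 0.45, [73.0, 217.0])]
egg_goose [([554.5, -288.1], 0.84, [420.0, 314.0]), ([678.3, -236.8], 0.83, [384.0, 426.0])]
cup_pigeon [([454.8, 85.6], 0.65, [71.0, 213.0])]
cup_bantam [([460.1, -83.1], 0.84, [239.0, 229.0])]
cup_duck [([466.1, -163.5], 0.67, [306.0, 238.0])]
cup_goose [([459.6, 2.9], 0.69, [158.0, 223.0])]
drying_board [([656.9, -11.9], 0.82, [172.0, 411.0])]
display_rack [([465.5, -44.4], 0.64, [199.0, 237.0])]
egg_pigeon [([657.2, 30.7], 0.9, [138.0, 426.0])]
egg_bantam [([654.3, 113.2], 0.56, [42.0, 433.0])]
egg_duck [([659.7, -48.6], 0.88, [221.0, 423.0])]
egg_goose [([674.6, -235.7], 0.85, [386.0, 422.0]), ([663.4, -137.8], 0.69, [306.0, 420.0]), ([553.1, -291.7], 0.62, [425.0, 312.0])]
cup_pigeon [([457.7, 84.4], 0.73, [75.0, 218.0])]
cup_bantam [([460.2, -82.1], 0.85, [240.0, 230.0]), ([673.3, -59.2], 0.56, [223.0, 428.0])]
cup_duck [([467.9, -164.7], 0.87, [308.0, 240.0])]
cup_goose [([456.4, 2.7], 0.8, [161.0, 222.0])]
drying_board [([658.2, -11.0], 0.69, [174.0, 413.0])]
display_rack [([460.6, -41.3], 0.72, [198.0, 233.0])]
(array([[-1.89179463e-02,  9.99821037e-01, -6.93299222e-05],
       [ 9.99821038e-01,  1.89179500e-02,  5.18971821e-05],
       [ 5.31994744e-05, -6.83357267e-05, -9.99999996e-01]]), array([ 0.56025204, -0.01978509,  0.29924679])) [-1.89696953e-01  1.35589831e-01  1.50005359e+00  3.79729020e-05
  1.50602711e+00 -2.08618489e-01]
```

View pics/w1.png

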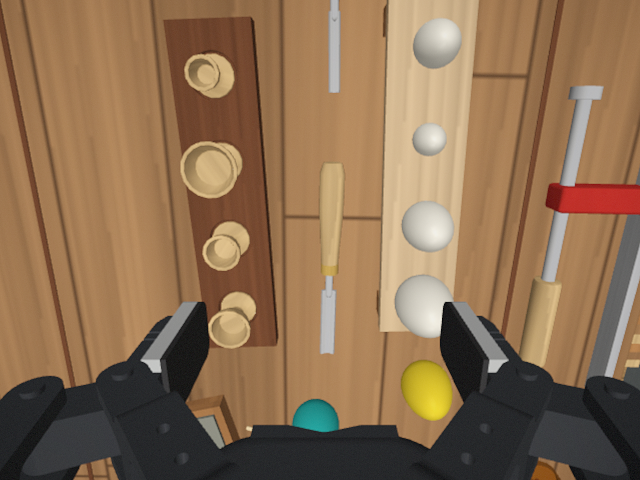

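The wrist view shows the cup mouths at (203,73), (210,169), (221,252) and (230,329) as (col,row). The eggs are in the right-hand column, at cols ~420–437.

Run:
```python
from look import *
f=vision.grab_frame("wrist")
for n,c,r,z in [("pigeon",203,73,.067),("goose",210,169,.080),("bantam",221,252,.071),("duck",230,329,.075)]: print(n,(at_z(f,(r,c),z)*1000).round(1))
e=[(at_z(f,(r,c),.03)*1000).round(1) for c,r in [(165,20),(252,17),(277,346)]]; print(e)
img=cv2.cvtColor(f["frame"],cv2.COLOR_RGB2HSV)
# white egg silhouettes -> least squares of centre by sphere-ish contour centroid
m=((img[...,1]<45)&(img[...,2]>110)).astype(np.uint8); m[:, :385]=0; m[345:]=0; m[:,470:]=0
n,l,s,c=cv2.connectedComponentsWithStats(m)
for i in range(1,n):
    if s[i,4]>300: print(s[i],c[i].round(1),[(at_z(f,c[i][::-1],z)*1000).round(1).tolist() for z in (.05,.057,.064,.073)])
t=vision.grab_frame("top"); 
T=vision.trace
for nm in("display_rack","drying_board"):
    for d in vision.trace("top",nm)[:1]:
        cn=max(cv2.findContours(d["region"].astype(np.uint8),0,1)[0],key=cv2.contourArea); b=cv2.boxPoints(cv2.minAreaRect(cn))
        print(nm,[(at_z(t,p[::-1],.03 if nm[0:2]=="di" else .035)*1000).round(1).tolist() for p in b])
```

```text
pigeon [455.4  82.3]
goose [459.7   1.8]
bantam [462.5 -79.9]
duck [ 468. -162.]
[array([413.4, 129.5]), array([492.9, 133.4]), array([ 510.1, -210.7])]
[ 413   17   49   50 1885] [436.7  41.5] [[658.1, 113.2], [656.4, 112.2], [654.6, 111.1], [652.3, 109.8]]
[413 122  34  33 873] [429.  138.1] [[659.4, 30.3], [657.6, 30.7], [655.8, 31.2], [653.4, 31.8]]
[ 402  200   52   51 2081] [427.6 225.2] [[666.2, -55.2], [664.3, -53.1], [662.4, -51.1], [659.9, -48.5]]
[ 395  274   75   63 2858] [425.5 304.4] [[672.4, -143.4], [670.3, -139.7], [668.3, -136.1], [665.6, -131.5]]
display_rack [[414.9, -8.7], [498.8, -3.7], [508.7, -211.4], [424.8, -212.9]]
drying_board [[615.3, -52.2], [701.8, -50.6], [703.5, -184.1], [617.2, -183.5]]
```

```bash
python3 -m handwheel '{"commands":[{"delta_rot":[0,0,0],"translation":[10,20,30],"fingers":1},{"delta_rot":[0,0,-0.1],"translation":[25,50,70],"fingers":1},{"delta_rot":[0,0,-0.1],"translation":[40,80,110],"fingers":1},{"delta_rot":[0,0,-0.1],"translation":[48,98,150],"fingers":1},{"delta_rot":[0,0,-0.1],"translation":[48.4,99.3,169],"fingers":1},{"delta_rot":[0,0,-0.1],"translation":[48.4,99.3,169],"fingers":1}]}' 25
python3 - <<'E'
from look import *
f=look("wrist",["egg_pigeon"],EZ)
r,t=Rt(); print(r.round(3).tolist(),t.round(4)); cv2.imwrite("pics/w2.png",f["frame"][:,:,::-1])
E
```

```text
time: 6.1
tcp_pos: [0.6569, 0.0304, 0.1283]
orientation: [-0.002, 0.697, 0.717, -0.002]
wrist_force: [-0.3, 0.8, 0.1]
opening: 0.997
gripper_force: 0.0
egg_pigeon [([659.2, 31.1], 0.95, [243.0, 327.0])]
[[-0.029, 1.0, 0.002], [1.0, 0.029, -0.0], [-0.0, 0.002, -1.0]] [0.6591 0.03   0.1319]
```

View pics/w2.png

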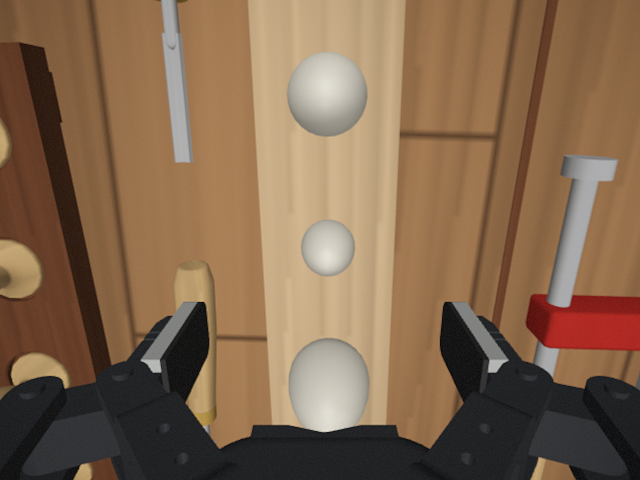

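The pigeon egg sits centred between the fingers at (327,248), with the bantam above it and the duck below. I'll go down and close.

```bash
python3 -m handwheel '{"commands":[{"delta_rot":[0,0,0],"translation":[0.5,0,25],"fingers":1},{"delta_rot":[0,0,0],"translation":[0.5,0,55],"fingers":1},{"delta_rot":[0,0,0],"translation":[0.5,0,76],"fingers":0.5},{"delta_rot":[0,0,0],"translation":[0.5,0,84],"fingers":0.2},{"delta_rot":[0,0,0],"translation":[0.5,0,84],"fingers":0},{"delta_rot":[0,0,0],"translation":[0.5,0,84],"fingers":-1},{"delta_rot":[0,0,0],"translation":[0.5,0,84],"fingers":-1},{"delta_rot":[0,0,0],"translation":[0.5,0,84],"fingers":-1}]}' 25
python3 -m handwheel '{"commands":[{"delta_rot":[0,0,0],"translation":[0,0,0],"fingers":-1},{"delta_rot":[0,0,0],"translation":[0,0,0],"fingers":-1}]}'
```

```text
time: 7.2
tcp_pos: [0.659, 0.0309, 0.0475]
orientation: [0.0, 0.697, 0.717, 0.0]
wrist_force: [-3.3, -0.2, 5.4]
opening: 0.337
gripper_force: 24.7
time: 7.45
tcp_pos: [0.659, 0.0309, 0.0475]
orientation: [0.0, 0.697, 0.717, 0.0]
wrist_force: [-3.2, -0.5, 5.7]
opening: 0.336
gripper_force: 24.8
```

```bash
python3 -m handwheel '{"commands":[{"delta_rot":[0,0,0],"translation":[0,0,-4],"fingers":-1},{"delta_rot":[0,0,0],"translation":[0,0,-10],"fingers":-1},{"delta_rot":[0,0,0],"translation":[0,0,-18],"fingers":-1},{"delta_rot":[0,0,0],"translation":[0,0,-25],"fingers":-1},{"delta_rot":[0,0,0],"translation":[0,0,-25],"fingers":-1}]}'
python3 - <<'E'
from look import *
f=look("wrist",["egg_pigeon"],{"egg_pigeon":.071})
r,t=Rt(); print(t.round(4)); cv2.imwrite("pics/w3.png",f["frame"][:,:,::-1])
E
```

```text
time: 8.07
tcp_pos: [0.6595, 0.031, 0.0725]
orientation: [0.001, 0.697, 0.717, 0.001]
wrist_force: [0.4, -0.0, -0.5]
opening: 0.341
gripper_force: 24.7
egg_pigeon [([660.0, 31.4], 0.86, [312.0, 322.0])]
[0.6586 0.031  0.0714]
```

View pics/w3.png

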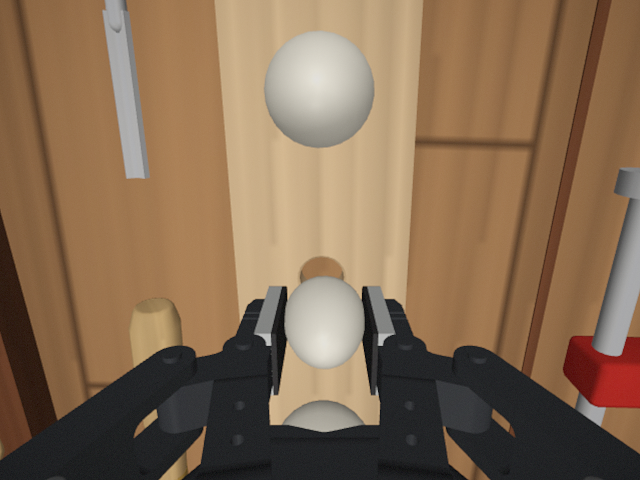

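The egg is held upright between the pads at (323,320), with its empty hole visible below. Next I'll carry it over to cup_pigeon.

```bash
python3 -m handwheel '{"commands":[{"delta_rot":[0,0,0],"translation":[0,0,-30],"fingers":-1},{"delta_rot":[0,0,0],"translation":[5,-18,-65],"fingers":-1},{"delta_rot":[0,0,0],"translation":[18,-58,-75],"fingers":-1},{"delta_rot":[0,0,0],"translation":[31,-103,-75],"fingers":-1},{"delta_rot":[0,0,0],"translation":[44,-148,-75],"fingers":-1},{"delta_rot":[0,0,0],"translation":[54,-186,-75],"fingers":-1},{"delta_rot":[0,0,0],"translation":[58.4,-202.4,-75],"fingers":-1},{"delta_rot":[0,0,0],"translation":[58.4,-202.4,-75],"fingers":-1}]}'
python3 - <<'E'
from look import *
f=look("wrist",["cup_pigeon","egg_pigeon","cup_goose"],{"egg_pigeon":.146})
r,t=Rt(); print(t.round(4),telemetry.get_obs()["opening"]); cv2.imwrite("pics/w4.png",f["frame"][:,:,::-1])
E
```

```text
time: 9.18
tcp_pos: [0.4543, 0.0836, 0.1464]
orientation: [0.0, 0.696, 0.718, 0.0]
wrist_force: [0.5, 0.0, 0.1]
opening: 0.34
gripper_force: 24.8
cup_pigeon [([457.0, 82.2], 0.64, [227.0, 326.0])]
egg_pigeon [([454.8, 83.5], 0.69, [315.0, 322.0])]
cup_goose []
[0.4562 0.0831 0.1467] 0.3413558730248128
```

View pics/w4.png

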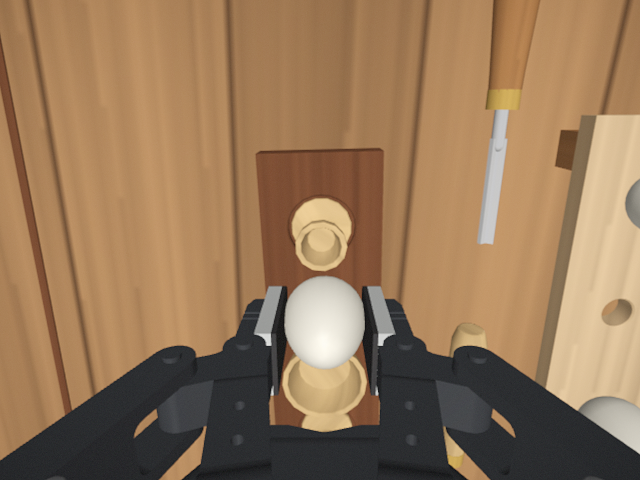

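The cup mouth centre shows at (321,246), just ahead of the held egg at (324,321). I'll compare the two.

Run:
```python
from look import *
f=vision.grab_frame("wrist")
r,t=Rt(); print(t.round(4), (at_z(f,(246,321),.067)*1000).round(1),(at_z(f,(321,324),.145)*1000).round(1))
g=cv2.cvtColor(f["frame"],cv2.COLOR_RGB2GRAY)
c=cv2.HoughCircles(g[205:285,270:370],cv2.HOUGH_GRADIENT,1,10,param1=80,param2=15,minRadius=15,maxRadius=32)
print(None if c is None else (c[0][:5]+[270,205,0]).round(1).tolist())
```

```text
[0.456  0.0831 0.1465] [455.8  83. ] [457.5  79.7]
[[317.5, 243.5, 25.7], [318.5, 229.5, 31.4], [310.5, 223.5, 22.4]]
```

```bash
python3 -m handwheel '{"commands":[{"delta_rot":[0,0,0],"translation":[0,0,25],"fingers":-1},{"delta_rot":[0,0,0],"translation":[0,0,48],"fingers":-1},{"delta_rot":[0,0,0],"translation":[0,0,58],"fingers":-1},{"delta_rot":[0,0,0],"translation":[0,0,63],"fingers":-1},{"delta_rot":[0,0,0],"translation":[0,0,65],"fingers":-1},{"delta_rot":[0,0,0],"translation":[0,0,66],"fingers":-1},{"delta_rot":[0,0,0],"translation":[0,0,66],"fingers":-1}]}'
python3 -m handwheel '{"commands":[{"delta_rot":[0,0,0],"translation":[0,0,1],"fingers":-1},{"delta_rot":[0,0,0],"translation":[0,0,1],"fingers":-1}]}'
```

```text
time: 10.3
tcp_pos: [0.4553, 0.0834, 0.0811]
orientation: [0.001, 0.697, 0.717, 0.001]
wrist_force: [-0.9, -0.1, 2.6]
opening: 0.341
gripper_force: 24.9
time: 10.55
tcp_pos: [0.4559, 0.0834, 0.0807]
orientation: [0.001, 0.697, 0.717, 0.001]
wrist_force: [-1.2, -0.5, 7.4]
opening: 0.343
gripper_force: 25.3
```

```bash
python3 -m handwheel '{"commands":[{"delta_rot":[0,0,0],"translation":[0,0,0.5],"fingers":-0.28},{"delta_rot":[0,0,0],"translation":[0,0,0],"fingers":-0.2},{"delta_rot":[0,0,0],"translation":[0,0,0],"fingers":-0.1},{"delta_rot":[0,0,0],"translation":[0,0,0],"fingers":0.1},{"delta_rot":[0,0,0],"translation":[0,0,0],"fingers":0.4},{"delta_rot":[0,0,0],"translation":[0,0,-10],"fingers":0.6},{"delta_rot":[0,0,0],"translation":[0,0,-35],"fingers":0.8},{"delta_rot":[0,0,0],"translation":[0,0,-70],"fingers":1}]}'
python3 - <<'E'
from look import *
f=look("wrist",["egg_pigeon"],{"egg_pigeon":.077})
r,t=Rt(); print(t.round(4)); cv2.imwrite("pics/w5.png",f["frame"][120:,160:480,::-1])
s=vision.grab_frame("side"); cv2.imwrite("pics/s5.png",cv2.resize(s["frame"][130:380,180:460,::-1],None,fx=2,fy=2))
E
```

```text
time: 11.55
tcp_pos: [0.4538, 0.0834, 0.1498]
orientation: [-0.001, 0.697, 0.717, -0.001]
wrist_force: [0.8, 0.5, 1.0]
opening: 1.002
gripper_force: 0.0
egg_pigeon [([453.8, 83.7], 0.93, [250.0, 322.0]), ([454.8, 99.0], 0.36, [223.0, 325.0])]
[0.4582 0.0835 0.154 ]
```

View pics/s5.png

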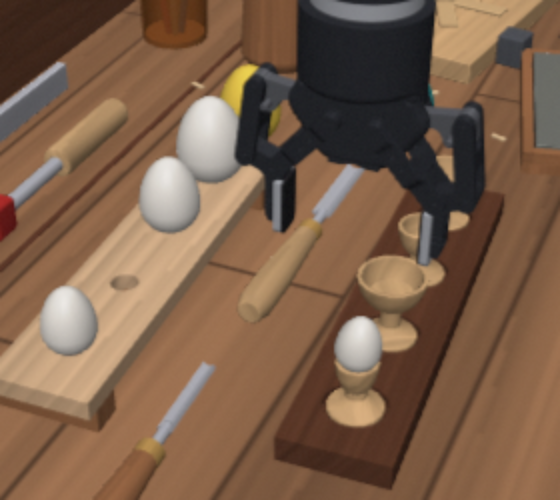

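Pigeon egg is seated upright in its cup: egg at (357,343) on the cup in the 2x side crop, cup still in its recess. Next is the bantam.

```bash
python3 -m handwheel '{"commands":[{"delta_rot":[0,0,0],"translation":[2,20,0],"fingers":1},{"delta_rot":[0,0,0],"translation":[7,62,0],"fingers":1},{"delta_rot":[0,0,0],"translation":[12,108,0],"fingers":1},{"delta_rot":[0,0,0],"translation":[17,154,0],"fingers":1},{"delta_rot":[0,0,0],"translation":[21,188,8],"fingers":1},{"delta_rot":[0,0,0],"translation":[22.6,201.5,19],"fingers":1},{"delta_rot":[0,0,0],"translation":[22.6,201.5,19],"fingers":1}]}'
python3 - <<'E'
from look import *
f=look("wrist",["egg_bantam"],EZ)
f=look("wrist",["egg_bantam"],EZ)
r,t=Rt(); print(r.round(3).tolist(),t.round(4))
E
```

```text
time: 12.58
tcp_pos: [0.6542, 0.1119, 0.1275]
orientation: [-0.002, 0.697, 0.717, -0.002]
wrist_force: [-0.4, -0.2, 0.1]
opening: 0.996
gripper_force: 0.0
egg_bantam [([657.8, 111.5], 0.58, [249.0, 329.0])]
egg_bantam [([658.6, 112.3], 0.91, [247.0, 330.0])]
[[-0.029, 1.0, -0.001], [1.0, 0.029, -0.0], [-0.0, -0.001, -1.0]] [0.6546 0.1119 0.1304]
```

```bash
python3 -m handwheel '{"commands":[{"delta_rot":[0,0,0],"translation":[0,2,25],"fingers":1},{"delta_rot":[0,0,0],"translation":[0,2,55],"fingers":1},{"delta_rot":[0,0,0],"translation":[0,2,75],"fingers":0.6},{"delta_rot":[0,0,0],"translation":[0,2,83],"fingers":0.3},{"delta_rot":[0,0,0],"translation":[0,2,83],"fingers":0.1},{"delta_rot":[0,0,0],"translation":[0,2,83],"fingers":-1},{"delta_rot":[0,0,0],"translation":[0,2,83],"fingers":-1},{"delta_rot":[0,0,0],"translation":[0,2,83],"fingers":-1}]}' 25
python3 -m handwheel '{"commands":[{"delta_rot":[0,0,0],"translation":[0,0,0],"fingers":-1},{"delta_rot":[0,0,0],"translation":[0,0,-4],"fingers":-1},{"delta_rot":[0,0,0],"translation":[0,0,-10],"fingers":-1},{"delta_rot":[0,0,0],"translation":[0,0,-18],"fingers":-1},{"delta_rot":[0,0,0],"translation":[0,0,-25],"fingers":-1},{"delta_rot":[0,0,0],"translation":[0,0,-25],"fingers":-1}]}'
python3 - <<'E'
from look import *
f=look("wrist",["egg_bantam"],{"egg_bantam":.077})
r,t=Rt(); print(t.round(4)); cv2.imwrite("pics/w6.png",f["frame"][:,:,::-1])
E
```

```text
time: 13.78
tcp_pos: [0.6564, 0.1121, 0.0486]
orientation: [-0.001, 0.697, 0.718, -0.001]
wrist_force: [-5.6, 0.2, 3.9]
opening: 0.45
gripper_force: 24.8
time: 14.52
tcp_pos: [0.6582, 0.112, 0.0736]
orientation: [0.001, 0.697, 0.717, 0.001]
wrist_force: [-0.2, 0.1, -1.0]
opening: 0.45
gripper_force: 25.1
egg_bantam [([660.1, 111.6], 0.84, [321.0, 326.0])]
[0.6573 0.112  0.0724]
```

View pics/w6.png

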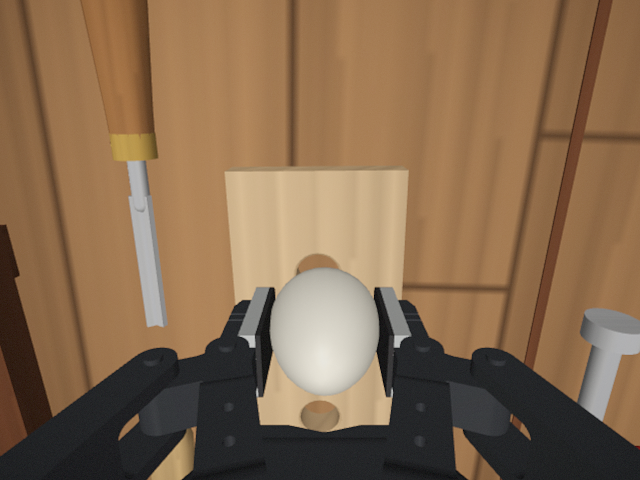

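Bantam is held upright between the pads at (324,330), with its hole empty behind it. I'll carry it to cup_bantam.

```bash
python3 -m handwheel '{"commands":[{"delta_rot":[0,0,0],"translation":[0,0,-30],"fingers":-1},{"delta_rot":[0,0,0],"translation":[-12,-13,-65],"fingers":-1},{"delta_rot":[0,0,0],"translation":[-44,-47,-78],"fingers":-1},{"delta_rot":[0,0,0],"translation":[-82,-88,-78],"fingers":-1},{"delta_rot":[0,0,0],"translation":[-120,-129,-78],"fingers":-1},{"delta_rot":[0,0,0],"translation":[-156,-168,-78],"fingers":-1},{"delta_rot":[0,0,0],"translation":[-180,-193,-78],"fingers":-1},{"delta_rot":[0,0,0],"translation":[-186.6,-200.1,-78],"fingers":-1}]}'
python3 -m handwheel '{"commands":[{"delta_rot":[0,0,0],"translation":[0,0,0],"fingers":-1},{"delta_rot":[0,0,0],"translation":[0,0,0],"fingers":-1}]}'
python3 - <<'E'
from look import *
f=look("wrist",["cup_bantam","egg_bantam"],{"egg_bantam":.154})
r,t=Rt(); print(t.round(4),r.round(3).tolist()); np.save("t.npy",f["T"]); cv2.imwrite("pics/w7.png",f["frame"][:,:,::-1])
E
```

```text
time: 15.62
tcp_pos: [0.4613, -0.0813, 0.1499]
orientation: [-0.0, 0.698, 0.717, -0.0]
wrist_force: [-0.0, 0.4, -0.4]
opening: 0.445
gripper_force: 25.3
time: 15.88
tcp_pos: [0.4637, -0.0798, 0.1504]
orientation: [0.0, 0.696, 0.718, 0.0]
wrist_force: [-0.9, 0.3, -0.4]
opening: 0.448
gripper_force: 25.3
cup_bantam [([461.8, -81.2], 0.6, [226.0, 319.0])]
egg_bantam [([465.0, -80.3], 0.65, [321.0, 324.0])]
[ 0.4635 -0.0797  0.1503] [[-0.031, 1.0, 0.0], [1.0, 0.031, 0.0], [0.0, 0.0, -1.0]]
```

View pics/w7.png

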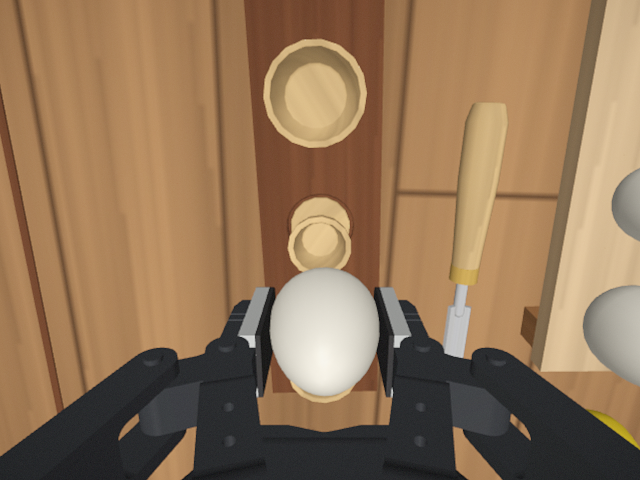

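The cup mouth centre is at (319.5,247), and the held egg is at (324,331).

Run:
```python
from look import *
for k in range(4):
    f=vision.grab_frame("wrist"); r,t=Rt(); print((t*1000).round(1),(at_z(f,(247,319.5),.071)*1000).round(1),(r.T@(f["T"][:3,3]-t)*1000).round(1),(r.T@f["T"][:3,:3]).round(3)[1].tolist())
```

```text
[463.3 -79.8 150.2] [462.1 -80.3] [  75.2    1.3 -135. ] [1.0, 0.0, -0.0]
[463.2 -79.9 150.2] [461.9 -80.3] [  75.2    1.3 -135. ] [1.0, 0.0, -0.0]
[463.1 -80.  150.2] [461.8 -80.4] [  75.2    1.3 -135. ] [1.0, 0.0, -0.0]
[463.  -80.1 150.2] [461.7 -80.5] [  75.2    1.3 -135. ] [1.0, -0.0, -0.0]
```

```bash
python3 -m handwheel '{"commands":[{"delta_rot":[0,0,0],"translation":[0,-2,25],"fingers":-1},{"delta_rot":[0,0,0],"translation":[0,-2,46],"fingers":-1},{"delta_rot":[0,0,0],"translation":[0,-2,57],"fingers":-1},{"delta_rot":[0,0,0],"translation":[0,-2,63],"fingers":-1},{"delta_rot":[0,0,0],"translation":[0,-2,66],"fingers":-1},{"delta_rot":[0,0,0],"translation":[0,-2,66],"fingers":-1}]}'
python3 -m handwheel '{"commands":[{"delta_rot":[0,0,0],"translation":[0,0,1],"fingers":-1},{"delta_rot":[0,0,0],"translation":[0,0,2],"fingers":-1},{"delta_rot":[0,0,0],"translation":[0,0,2],"fingers":-1}]}'
```

```text
time: 16.98
tcp_pos: [0.4612, -0.0806, 0.0846]
orientation: [0.0, 0.697, 0.717, 0.0]
wrist_force: [-0.1, 0.2, -0.1]
opening: 0.45
gripper_force: 25.3
time: 17.35
tcp_pos: [0.4608, -0.0805, 0.0824]
orientation: [0.0, 0.697, 0.717, 0.0]
wrist_force: [0.7, 0.3, 0.1]
opening: 0.454
gripper_force: 25.3
```

```bash
python3 -m handwheel '{"commands":[{"delta_rot":[0,0,0],"translation":[0,0,1],"fingers":-1},{"delta_rot":[0,0,0],"translation":[0,0,1],"fingers":-1}]}'; python3 -m handwheel '{"commands":[{"delta_rot":[0,0,0],"translation":[0,0,1],"fingers":-1},{"delta_rot":[0,0,0],"translation":[0,0,1],"fingers":-1}]}'
```

```text
time: 17.6
tcp_pos: [0.4607, -0.0804, 0.0812]
orientation: [-0.0, 0.697, 0.717, -0.0]
wrist_force: [-0.3, 0.4, 0.1]
opening: 0.446
gripper_force: 25.3
time: 17.85
tcp_pos: [0.461, -0.0805, 0.0806]
orientation: [0.0, 0.697, 0.717, 0.0]
wrist_force: [-1.3, 0.5, 1.8]
opening: 0.447
gripper_force: 25.5
```

Contact is starting at 1.8 N. I'll go 0.7 mm lower, release, then move to the duck.

```bash
python3 -m handwheel '{"commands":[{"delta_rot":[0,0,0],"translation":[0,0,0.7],"fingers":-1},{"delta_rot":[0,0,0],"translation":[0,0,0.7],"fingers":-0.07},{"delta_rot":[0,0,0],"translation":[0,0,0],"fingers":0},{"delta_rot":[0,0,0],"translation":[0,0,0],"fingers":0.15},{"delta_rot":[0,0,0],"translation":[0,0,0],"fingers":0.4},{"delta_rot":[0,0,0],"translation":[0,0,-10],"fingers":0.7},{"delta_rot":[0,0,0],"translation":[0,0,-35],"fingers":1},{"delta_rot":[0,0,0],"translation":[0,0,-70],"fingers":1}]}'
python3 - <<'E'
from look import *
f=look("wrist",["egg_bantam"],{"egg_bantam":.084})
r,t=Rt(); print(t.round(4))
s=vision.grab_frame("side"); cv2.imwrite("pics/s8.png",cv2.resize(s["frame"][130:380,180:460,::-1],None,fx=2,fy=2))
E
```

```text
time: 18.85
tcp_pos: [0.46, -0.0802, 0.1507]
orientation: [-0.001, 0.697, 0.717, -0.0]
wrist_force: [0.3, -0.6, 0.4]
opening: 0.997
gripper_force: 0.0
egg_bantam [([462.7, -80.7], 0.62, [255.0, 327.0]), ([461.4, -30.3], 0.36, [161.0, 328.0])]
[ 0.4642 -0.0817  0.155 ]
```

View pics/s8.png

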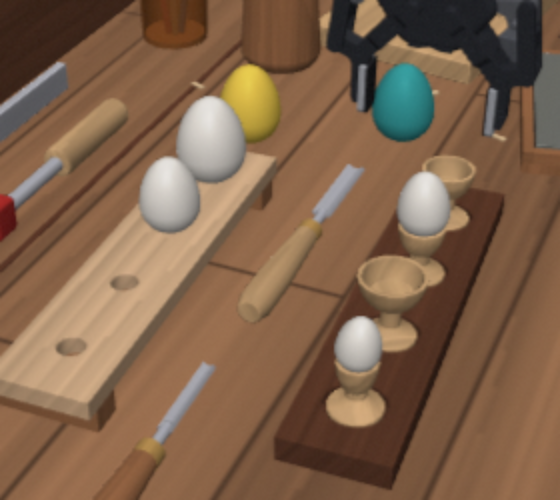

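Bantam sits upright in its cup at (424,204) in the crop, and the pigeon is unchanged. Now the duck.

```bash
python3 -m handwheel '{"commands":[{"delta_rot":[0,0,0],"translation":[2,20,0],"fingers":1},{"delta_rot":[0,0,0],"translation":[7,62,0],"fingers":1},{"delta_rot":[0,0,0],"translation":[12,108,0],"fingers":1},{"delta_rot":[0,0,0],"translation":[17,154,0],"fingers":1},{"delta_rot":[0,0,0],"translation":[21,188,6],"fingers":1},{"delta_rot":[0,0,0],"translation":[22.5,201.8,14],"fingers":1},{"delta_rot":[0,0,0],"translation":[22.5,201.8,14],"fingers":1},{"delta_rot":[0,0,0],"translation":[22.5,201.8,14],"fingers":1}]}'
python3 - <<'E'
from look import *
f=look("wrist",["egg_duck"],EZ)
f=look("wrist",["egg_duck"],EZ)
r,t=Rt(); print(r.round(3).tolist(),t.round(4))
E
```

```text
time: 20.0
tcp_pos: [0.6604, -0.0521, 0.1356]
orientation: [-0.001, 0.697, 0.717, -0.001]
wrist_force: [0.1, -0.7, 0.7]
opening: 1.001
gripper_force: 0.0
egg_duck [([661.9, -52.4], 0.78, [247.0, 325.0])]
egg_duck [([663.0, -52.2], 0.69, [246.0, 326.0])]
[[-0.029, 1.0, 0.0], [1.0, 0.029, -0.0], [-0.0, 0.0, -1.0]] [ 0.6613 -0.0523  0.1369]
```

```bash
python3 -m handwheel '{"commands":[{"delta_rot":[0,0,0],"translation":[0,1,25],"fingers":1},{"delta_rot":[0,0,0],"translation":[0,1,55],"fingers":1},{"delta_rot":[0,0,0],"translation":[0,1,78],"fingers":0.8},{"delta_rot":[0,0,0],"translation":[0,1,87],"fingers":0.5},{"delta_rot":[0,0,0],"translation":[0,1,87],"fingers":0.3},{"delta_rot":[0,0,0],"translation":[0,1,87],"fingers":-1},{"delta_rot":[0,0,0],"translation":[0,1,87],"fingers":-1},{"delta_rot":[0,0,0],"translation":[0,1,87],"fingers":-1}]}' 28
python3 -m handwheel '{"commands":[{"delta_rot":[0,0,0],"translation":[0,0,0],"fingers":-1},{"delta_rot":[0,0,0],"translation":[0,0,-4],"fingers":-1},{"delta_rot":[0,0,0],"translation":[0,0,-10],"fingers":-1},{"delta_rot":[0,0,0],"translation":[0,0,-18],"fingers":-1},{"delta_rot":[0,0,0],"translation":[0,0,-25],"fingers":-1},{"delta_rot":[0,0,0],"translation":[0,0,-25],"fingers":-1}]}'
python3 - <<'E'
from look import *
f=look("wrist",["egg_duck"],{"egg_duck":.082})
r,t=Rt(); print(t.round(4))
E
```

```text
time: 21.2
tcp_pos: [0.6627, -0.0522, 0.0507]
orientation: [0.0, 0.697, 0.717, -0.0]
wrist_force: [-5.5, -0.1, 6.1]
opening: 0.559
gripper_force: 28.8
time: 21.95
tcp_pos: [0.6638, -0.0521, 0.0756]
orientation: [0.001, 0.697, 0.717, 0.001]
wrist_force: [-0.6, 0.3, -0.7]
opening: 0.554
gripper_force: 28.9
egg_duck [([664.3, -52.6], 0.73, [325.0, 322.0])]
[ 0.6629 -0.052   0.0744]
```

```bash
python3 -m handwheel '{"commands":[{"delta_rot":[0,0,0],"translation":[0,0,-30],"fingers":-1},{"delta_rot":[0,0,0],"translation":[-3,-13,-65],"fingers":-1},{"delta_rot":[0,0,0],"translation":[-24,-47,-81],"fingers":-1},{"delta_rot":[0,0,0],"translation":[-45,-88,-81],"fingers":-1},{"delta_rot":[0,0,0],"translation":[-67,-129,-81],"fingers":-1},{"delta_rot":[0,0,0],"translation":[-88,-168,-81],"fingers":-1},{"delta_rot":[0,0,0],"translation":[-101,-192,-81],"fingers":-1},{"delta_rot":[0,0,0],"translation":[-104.5,-199.2,-81],"fingers":-1}]}'
python3 -m handwheel '{"commands":[{"delta_rot":[0,0,0],"translation":[0,0,0],"fingers":-1},{"delta_rot":[0,0,0],"translation":[0,0,0],"fingers":-1}]}'
python3 - <<'E'
from look import *
f=look("wrist",["cup_duck","egg_duck"],{"egg_duck":.160})
r,t=Rt(); print(t.round(4)); cv2.imwrite("pics/w9.png",f["frame"][:,:,::-1])
np.savez("f.npz",K=f["K"],T=f["T"])
E
```

```text
time: 23.05
tcp_pos: [0.4654, -0.1627, 0.155]
orientation: [-0.0, 0.697, 0.717, -0.0]
wrist_force: [-0.8, -0.3, -0.2]
opening: 0.555
gripper_force: 29.1
time: 23.3
tcp_pos: [0.4677, -0.162, 0.1554]
orientation: [0.0, 0.696, 0.718, 0.0]
wrist_force: [0.2, 0.3, -0.2]
opening: 0.553
gripper_force: 29.1
cup_duck [([468.9, -161.3], 0.88, [221.0, 324.0])]
egg_duck [([468.0, -161.4], 0.87, [320.0, 322.0])]
[ 0.4675 -0.1619  0.1553]
```

View pics/w9.png

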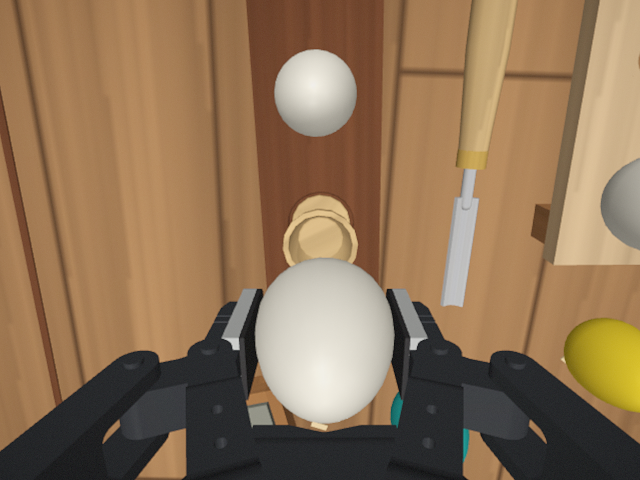

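Duck is held upright, centred at (324,340). The mouth of cup_duck is centred at about (320.5,245), so I'll shift −1.5 mm along tool y.

```bash
python3 -m handwheel '{"commands":[{"delta_rot":[0,0,0],"translation":[0,-1.5,25],"fingers":-1},{"delta_rot":[0,0,0],"translation":[0,-1.5,46],"fingers":-1},{"delta_rot":[0,0,0],"translation":[0,-1.5,58],"fingers":-1},{"delta_rot":[0,0,0],"translation":[0,-1.5,64],"fingers":-1},{"delta_rot":[0,0,0],"translation":[0,-1.5,67],"fingers":-1},{"delta_rot":[0,0,0],"translation":[0,-1.5,67],"fingers":-1}]}'
python3 -m handwheel '{"commands":[{"delta_rot":[0,0,0],"translation":[0,0,1.5],"fingers":-1},{"delta_rot":[0,0,0],"translation":[0,0,1.5],"fingers":-1}]}'
python3 -m handwheel '{"commands":[{"delta_rot":[0,0,0],"translation":[0,0,1],"fingers":-1},{"delta_rot":[0,0,0],"translation":[0,0,1],"fingers":-1}]}'
```

```text
time: 24.2
tcp_pos: [0.4657, -0.1625, 0.0887]
orientation: [0.0, 0.697, 0.717, 0.0]
wrist_force: [0.1, -0.4, -0.2]
opening: 0.555
gripper_force: 29.1
time: 24.45
tcp_pos: [0.4654, -0.1625, 0.0871]
orientation: [0.0, 0.697, 0.717, 0.0]
wrist_force: [-0.4, 0.6, -0.6]
opening: 0.556
gripper_force: 29.1
time: 24.7
tcp_pos: [0.4652, -0.1624, 0.0858]
orientation: [-0.0, 0.697, 0.717, -0.0]
wrist_force: [1.0, -0.3, -1.2]
opening: 0.551
gripper_force: 29.1
```

```bash
for i in 1 2 ; do python3 -m handwheel '{"commands":[{"delta_rot":[0,0,0],"translation":[0,0,1],"fingers":-1},{"delta_rot":[0,0,0],"translation":[0,0,1],"fingers":-1}]}' | grep -E "pos|force"; done
```

```text
tcp_pos: [0.4654, -0.1624, 0.0848]
wrist_force: [-0.5, -0.4, -0.2]
gripper_force: 29.1
tcp_pos: [0.4657, -0.1626, 0.0844]
wrist_force: [-1.2, 0.9, 4.7]
gripper_force: 29.5
```

Contact at 4.7 N. Releasing.

```bash
python3 -m handwheel '{"commands":[{"delta_rot":[0,0,0],"translation":[0,0,0.3],"fingers":-1},{"delta_rot":[0,0,0],"translation":[0,0,0.3],"fingers":0.14},{"delta_rot":[0,0,0],"translation":[0,0,0],"fingers":0.2},{"delta_rot":[0,0,0],"translation":[0,0,0],"fingers":0.35},{"delta_rot":[0,0,0],"translation":[0,0,0],"fingers":0.6},{"delta_rot":[0,0,0],"translation":[0,0,-10],"fingers":0.9},{"delta_rot":[0,0,0],"translation":[0,0,-35],"fingers":1},{"delta_rot":[0,0,0],"translation":[0,0,-75],"fingers":1}]}'
python3 - <<'E'
from look import *
f=look("wrist",["egg_duck"],{"egg_duck":.091})
r,t=Rt(); print(t.round(4))
s=vision.grab_frame("side"); cv2.imwrite("pics/s10.png",cv2.resize(s["frame"][130:380,180:460,::-1],None,fx=2,fy=2))
E
```

```text
time: 26.2
tcp_pos: [0.4643, -0.1618, 0.1588]
orientation: [-0.002, 0.697, 0.717, -0.0]
wrist_force: [0.5, -0.7, 0.9]
opening: 0.997
gripper_force: 0.0
egg_duck [([465.8, -161.2], 0.87, [252.0, 325.0])]
[ 0.4688 -0.1643  0.1643]
```

View pics/s10.png

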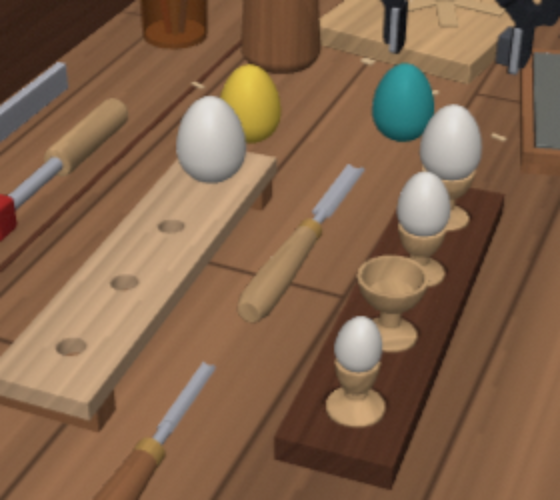

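Duck is upright in its cup at (450,145) in the crop. Last is the goose, the white egg at (211,139).

```bash
python3 -m handwheel '{"commands":[{"delta_rot":[0,0,0],"translation":[2,20,0],"fingers":1},{"delta_rot":[0,0,0],"translation":[7,62,0],"fingers":1},{"delta_rot":[0,0,0],"translation":[12,108,0],"fingers":1},{"delta_rot":[0,0,0],"translation":[17,154,0],"fingers":1},{"delta_rot":[0,0,0],"translation":[21,186,0],"fingers":1},{"delta_rot":[0,0,0],"translation":[22.5,198.8,3],"fingers":1},{"delta_rot":[0,0,0],"translation":[22.5,198.8,3],"fingers":1},{"delta_rot":[0,0,0],"translation":[22.5,198.8,3],"fingers":1}]}'
python3 - <<'E'
from look import *
f=look("wrist",["egg_goose"],EZ)
f=look("wrist",["egg_goose"],EZ)
r,t=Rt(); print(r.round(3).tolist(),t.round(4))
E
```

```text
time: 27.35
tcp_pos: [0.6619, -0.1341, 0.1551]
orientation: [-0.001, 0.697, 0.717, -0.001]
wrist_force: [0.3, -0.6, 0.5]
opening: 1.002
gripper_force: 0.0
egg_goose [([686.4, -234.6], 0.84, [381.0, 354.0]), ([665.2, -135.4], 0.73, [241.0, 328.0])]
egg_goose [([665.4, -135.9], 0.95, [241.0, 327.0]), ([684.0, -235.7], 0.75, [382.0, 350.0])]
[[-0.029, 1.0, -0.0], [1.0, 0.029, -0.0], [-0.0, -0.0, -1.0]] [ 0.6627 -0.1343  0.1561]
```

```bash
python3 -m handwheel '{"commands":[{"delta_rot":[0,0,0],"translation":[-1,2.5,20],"fingers":1},{"delta_rot":[0,0,0],"translation":[-1,2.5,48],"fingers":1},{"delta_rot":[0,0,0],"translation":[-1,2.5,74],"fingers":1},{"delta_rot":[0,0,0],"translation":[-1,2.5,92],"fingers":1},{"delta_rot":[0,0,0],"translation":[-1,2.5,100],"fingers":0.8},{"delta_rot":[0,0,0],"translation":[-1,2.5,100],"fingers":0.5},{"delta_rot":[0,0,0],"translation":[-1,2.5,100],"fingers":-1},{"delta_rot":[0,0,0],"translation":[-1,2.5,100],"fingers":-1}]}' 35
python3 -m handwheel '{"commands":[{"delta_rot":[0,0,0],"translation":[0,0,0],"fingers":-1},{"delta_rot":[0,0,0],"translation":[0,0,0],"fingers":-1},{"delta_rot":[0,0,0],"translation":[0,0,-4],"fingers":-1},{"delta_rot":[0,0,0],"translation":[0,0,-10],"fingers":-1},{"delta_rot":[0,0,0],"translation":[0,0,-18],"fingers":-1},{"delta_rot":[0,0,0],"translation":[0,0,-25],"fingers":-1},{"delta_rot":[0,0,0],"translation":[0,0,-25],"fingers":-1}]}'
python3 - <<'E'
from look import *
f=look("wrist",["egg_goose"],{"egg_goose":.088})
r,t=Rt(); print(t.round(4))
E
```

```text
time: 28.55
tcp_pos: [0.6663, -0.1353, 0.0572]
orientation: [0.001, 0.697, 0.717, 0.0]
wrist_force: [-2.5, -0.6, 3.0]
opening: 0.672
gripper_force: 37.2
time: 29.42
tcp_pos: [0.6667, -0.1352, 0.0821]
orientation: [0.001, 0.697, 0.717, 0.001]
wrist_force: [0.6, 0.2, -1.1]
opening: 0.672
gripper_force: 37.5
egg_goose [([667.7, -135.3], 0.88, [324.0, 323.0])]
[ 0.6659 -0.135   0.0809]
```

```bash
python3 -m handwheel '{"commands":[{"delta_rot":[0,0,0],"translation":[0,0,-30],"fingers":-1},{"delta_rot":[0,0,0],"translation":[7,-10,-65],"fingers":-1},{"delta_rot":[0,0,0],"translation":[32,-46,-84],"fingers":-1},{"delta_rot":[0,0,0],"translation":[61,-87,-84],"fingers":-1},{"delta_rot":[0,0,0],"translation":[91,-130,-84],"fingers":-1},{"delta_rot":[0,0,0],"translation":[119,-170,-84],"fingers":-1},{"delta_rot":[0,0,0],"translation":[137,-195,-84],"fingers":-1},{"delta_rot":[0,0,0],"translation":[142.8,-203.4,-84],"fingers":-1}]}'
python3 -m handwheel '{"commands":[{"delta_rot":[0,0,0],"translation":[0,0,0],"fingers":-1},{"delta_rot":[0,0,0],"translation":[0,0,0],"fingers":-1}]}'
python3 - <<'E'
from look import *
f=look("wrist",["cup_goose","egg_goose"],{"egg_goose":.170})
r,t=Rt(); print(t.round(4)); cv2.imwrite("pics/w11.png",f["frame"][:,:,::-1])
E
```

```text
time: 30.52
tcp_pos: [0.4566, 0.0027, 0.1644]
orientation: [-0.0, 0.696, 0.718, -0.0]
wrist_force: [0.5, 0.8, 0.1]
opening: 0.671
gripper_force: 37.9
time: 30.78
tcp_pos: [0.4597, 0.0011, 0.1652]
orientation: [0.001, 0.697, 0.717, 0.0]
wrist_force: [0.4, -0.4, -0.5]
opening: 0.669
gripper_force: 37.9
cup_goose [([457.3, 1.4], 0.65, [217.0, 319.0])]
egg_goose [([460.9, 0.4], 0.72, [324.0, 324.0])]
[0.4593 0.0012 0.1649]
```

View pics/w11.png

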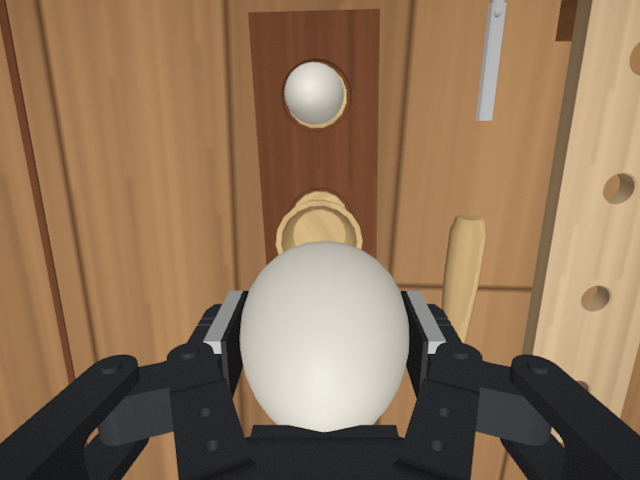

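Goose is held upright at (325,340). The mouth of cup_goose spans cols 276–362 (centre 319), so I'll shift −2 mm.

```bash
python3 -m handwheel '{"commands":[{"delta_rot":[0,0,0],"translation":[0,-2,25],"fingers":-1},{"delta_rot":[0,0,0],"translation":[0,-2,46],"fingers":-1},{"delta_rot":[0,0,0],"translation":[0,-2,58],"fingers":-1},{"delta_rot":[0,0,0],"translation":[0,-2,64],"fingers":-1},{"delta_rot":[0,0,0],"translation":[0,-2,67],"fingers":-1},{"delta_rot":[0,0,0],"translation":[0,-2,67],"fingers":-1}]}'
python3 -m handwheel '{"commands":[{"delta_rot":[0,0,0],"translation":[0,0,1.5],"fingers":-1},{"delta_rot":[0,0,0],"translation":[0,0,1.5],"fingers":-1}]}'
python3 -m handwheel '{"commands":[{"delta_rot":[0,0,0],"translation":[0,0,1],"fingers":-1},{"delta_rot":[0,0,0],"translation":[0,0,1],"fingers":-1}]}'
```

```text
time: 31.68
tcp_pos: [0.4568, 0.0017, 0.0982]
orientation: [0.0, 0.697, 0.717, 0.0]
wrist_force: [0.0, 0.5, -0.9]
opening: 0.668
gripper_force: 37.9
time: 31.92
tcp_pos: [0.4565, 0.0017, 0.0966]
orientation: [0.0, 0.697, 0.717, 0.0]
wrist_force: [-0.1, 0.0, -0.5]
opening: 0.672
gripper_force: 37.9
time: 32.17
tcp_pos: [0.4564, 0.0018, 0.0953]
orientation: [0.0, 0.697, 0.717, 0.0]
wrist_force: [-0.5, 1.0, -1.4]
opening: 0.672
gripper_force: 37.9
```

```bash
python3 -m handwheel '{"commands":[{"delta_rot":[0,0,0],"translation":[0,0,1],"fingers":-1},{"delta_rot":[0,0,0],"translation":[0,0,1],"fingers":-1}]}' | grep -E "pos|force"; python3 -m handwheel '{"commands":[{"delta_rot":[0,0,0],"translation":[0,0,0.7],"fingers":-1},{"delta_rot":[0,0,0],"translation":[0,0,0.7],"fingers":-1}]}' | grep -E "pos|force"
```

```text
tcp_pos: [0.4565, 0.0017, 0.0943]
wrist_force: [0.3, -1.2, -0.5]
gripper_force: 37.9
tcp_pos: [0.4567, 0.0017, 0.0939]
wrist_force: [-0.6, 0.2, 1.0]
gripper_force: 38.0
```

```bash
python3 -m handwheel '{"commands":[{"delta_rot":[0,0,0],"translation":[0,0,0.7],"fingers":-1},{"delta_rot":[0,0,0],"translation":[0,0,0.7],"fingers":0.38},{"delta_rot":[0,0,0],"translation":[0,0,0.7],"fingers":0.45},{"delta_rot":[0,0,0],"translation":[0,0,0.7],"fingers":0.6},{"delta_rot":[0,0,0],"translation":[0,0,0.7],"fingers":0.8},{"delta_rot":[0,0,0],"translation":[0,0,-5],"fingers":1},{"delta_rot":[0,0,0],"translation":[0,0,-30],"fingers":1},{"delta_rot":[0,0,0],"translation":[0,0,-70],"fingers":1}]}'
python3 -m handwheel '{"commands":[{"delta_rot":[0,0,0],"translation":[0,0,-40],"fingers":1},{"delta_rot":[0,0,0],"translation":[0,40,-60],"fingers":1},{"delta_rot":[0,0,0],"translation":[0,90,-60],"fingers":1},{"delta_rot":[0,0,0],"translation":[0,130,-60],"fingers":1},{"delta_rot":[0,0,0],"translation":[0,150,-60],"fingers":1},{"delta_rot":[0,0,0],"translation":[0,150,-60],"fingers":1}]}'
python3 - <<'E'
from look import *
s=vision.grab_frame("side"); a=cv2.resize(s["frame"][150:370,300:460,::-1],None,fx=2.4,fy=2.4)
t=vision.grab_frame("top"); b=cv2.resize(t["frame"][260:350,190:410,::-1],None,fx=1.8,fy=1.8)
o=np.zeros((a.shape[0],a.shape[1]+b.shape[1],3),np.uint8); o[:,:a.shape[1]]=a; o[:b.shape[0],a.shape[1]:]=b; cv2.imwrite("pics/fin.png",o)
E
```

```text
time: 33.67
tcp_pos: [0.4551, 0.002, 0.1633]
orientation: [-0.002, 0.697, 0.717, -0.001]
wrist_force: [0.5, 0.4, 0.8]
opening: 1.0
gripper_force: 0.0
time: 34.42
tcp_pos: [0.6072, 0.0061, 0.2235]
orientation: [-0.0, 0.697, 0.717, -0.0]
wrist_force: [0.3, 0.3, -0.4]
opening: 0.997
gripper_force: 0.0
```

View pics/fin.png

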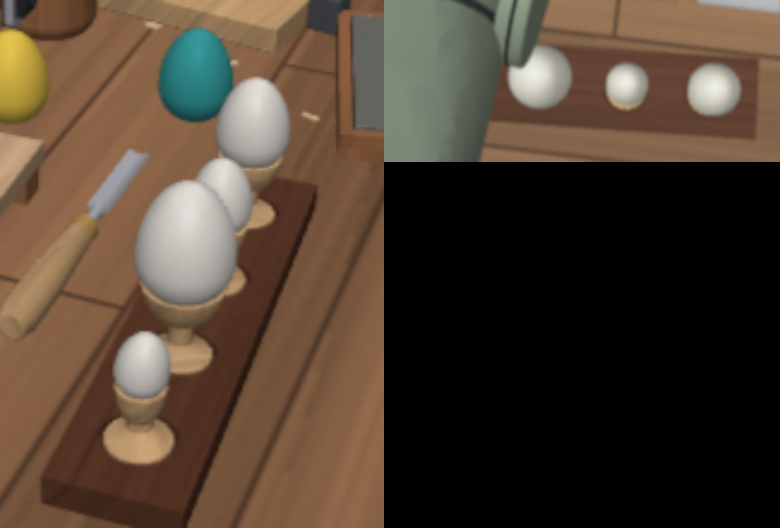

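All four eggs stand upright in their matching cups: pigeon at (142,365), goose (186,245), bantam (222,197) and duck (254,122) in the side crop. The cups are still in their recesses and the arm is clear.

```bash
python3 -c "
from station import order
print(order.close_job())"
```

```text
the job is handed in; nothing more can be done
None
```

The job is handed in: all four eggs are pointed end up in their matching cups, none was dropped, the cups are still in their recesses, and the arm stands clear at about 34 s of the 102 s allowed.

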